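# Knock a jammed tube adapter out of a centrifuge bucket

### The job

The grey tube adapter is jammed in the steel centrifuge bucket on the cradle, below its rim. With the C-shaped knockout tool, gently feel for the hidden hole in the bucket's floor from below and push the rod up through it until the adapter stands well proud (more than 20 mm up from where it sat), then stand the tool back on the open bench, upright and clear of the cradle. Finally pull the adapter out and set it upright in the white tray, without slamming it and without disturbing the bottle or tube rack.

Things in the scene. Friction and masses are not known exactly. Their poses are not given: they have to be found in the camera images.
- cradle: Steel cradle fixed to the bench, holding a level rectangular centrifuge bucket, 55 mm (x) x 130 mm (y). Origin: at bench height under the pocket's centre; z up. Rim 119 mm, floor's top 71 mm, floor's flat underside 65 mm above the bench. Open below from its -x side. Foot: 10 mm high U, legs 14 mm wide at y = +-57 mm, x -45 to 85 mm; bracket and upright on the +x side, x from 24 mm, |y| < 35 mm.
- floor_under (a point): Middle of the underside of the bucket's floor, 65 mm above the bench. The floor (6 mm) has one knockout hole, 16 mm (x) by 11 mm (y), square-edged, in line with this point in x but anywhere up to 17 mm either way from it along the cradle's y: hidden from the cameras and not measured, to be felt for with the rod. The rest of the underside is flat.
- pocket_top (a point): Centre of the bucket's open mouth, at rim height, 119 mm above the bench.
- adapter: Grey plastic tube adapter, block 40 mm (x) x 70 mm (y) x 46 mm (z), 0.1 to 0.2 kg, eight dark tube holes on top. Origin: centre of its underside; z up. Starts on the bucket's floor, top 2 mm below the rim, axes as the cradle's. Spring clips in the bucket pinch its two ends: about 7 to 13 N to move it; it stays at the height it is pushed to and is free of the clips 42 mm up. Grip across x.
- knockout: C-shaped knockout tool, 0.4 kg, standing on the bench. Origin: underside of its foot on the rod's axis; z up. Foot bar 36 mm wide, 12 mm high, x -86 to 24 mm; cross foot 84 mm wide and 10 mm thick upright at x = -78 mm; top bar (underside 155 mm up, 16 mm wide) back over the rod. Open towards its +x: it enters the cradle from the cradle's -x side, x axes alike.
- rod_tip (a point): Tip of the tool's upright rod (9 mm diameter, 1.2 mm chamfer), on its axis, 48 mm above the tool's underside and 36 mm above the foot bar. The foot bar meets the bucket's floor when the tip is 30 mm above the floor's top.
- tool_grip (a point): Middle of the tool's black handle block, straight above the rod, 190 mm above the tool's underside. The block is 48 mm (x) x 16 mm (y) and reaches from 169 to 207 mm up: grip it from above across its 16 mm (y).
- tray: White plastic tray, 130 x 130 mm, walls 20 mm high and 5 mm thick, 5 mm floor, empty, 0.7 kg, loose. Origin: centre of its underside.
- bottle: White bottle, 64 mm in diameter, 150 mm tall, loose; leave alone. Origin: centre of its underside.
- tube_rack: Black rack with capped tubes, 70 x 110 mm, 93 mm tall, loose; leave alone. Origin: centre of its underside.
Mind the look-alikes: they are no part of the job. Leave any purple look-alike of the adapter alone.

How it is judged:
By the outcome, as a careful person would: the job done as asked, in the order asked, and still so for the second after the job is handed in, with the robot touching nothing.
It also fails if it takes over 72 s, if anything falls off the work surface, if the arm or the gripper's body presses on something with over 40 N, if the wrist force passes 120 N, or if a joint passes its speed limit or range.

### The arm

A 7-joint arm with a two-finger parallel gripper is mounted at the origin on the work surface. World frame = base frame: x ahead of the robot, y to its left, z up, the work surface at z = 0. Lengths are in m, angles in rad, forces in N, time in s.
With the tool pointing down it reaches from about 0.4 to 0.85 m from the base axis. Payload 10.4 kg.
Tool frame: the origin (TCP) lies between the finger pads; the fingertips stand ahead of it and the grasp point (between the pads) lies 6 mm ahead of it (finger_overhang is the z of the fingertips in the tool frame, in m); z points along the fingers, y is the direction in which the jaws open and shut (so a half turn about z gives the same grasp; the last joint's range is limited). The gripper opens to 85 mm and grips with 20 to 120 N. Pads are 22 mm wide; open, the fingers measure 114 mm over their backs; the gripper's body (76 mm by 85 mm) begins 54 mm behind the grasp point. The pads swing forward as they close: fully open they stand 13 mm farther back than shut.
Start: joints at [-1.176, 0.332, -0.065, 1.46, 0.022, 1.35, -0.088], TCP at [0.254, 0.571, 0.22] pointing down, gripper open.
Joint ranges: [-2.6, 2.6], [-0.5, 2.12], [-1.47, 1.34], [0.16, 2.42], [-1.27, 4.41], [0.06, 2.06], [-2.6, 2.6]. Speed limits (rad/s): [2.22, 2.22, 2.79, 2.79, 3.14, 3.14, 3.14].

### API

Orientations are given as a unit quaternion [x, y, z, w].
In Python, from workcell import * gives the robot as it stands.
- The arm moves only by the shell command python3 -m creep 'ROWS' [FORCE]. ROWS is JSON, a list of rows, each a list of 7 numbers: the turn, a rotation vector about the tool's x, y, z in rad, then the shift along the tool's x, y, z in mm, then the closure in counts, from 0 (fully open) to 255 (shut). In form: [[wx, wy, wz, dx, dy, dz, claw], ...]. A call has 1 to 8 rows; each row shifts and turns the commanded pose from where the row before left it, along the tool's axes as they then stand; what a row does not reach is not made up. A row lasts 1/10 s, in which the tool goes at most 50 mm and 8.59 degrees, less where a joint would pass 70% of its speed; a pose out of reach is approached as far as the arm can. A call is refused whole if a number of a shift passes 50 or a number of a turn 0.15, either way. A call with a gripper value outside its range is refused whole. The fingers move at their own pace and stop on an object; FORCE is the grip in N (left out, the last holds). Time passes only in rows, so rows that do not move let the fingers close. It gives the time, the measured TCP pose, the force and the opening at its end, in the units of the state.
- get_obs(): the state, without advancing time (a new reading comes with each control period).
- camera(name): name is "scene" or "side" or "wrist"; returns (picture, depth): 420x560x3 uint8, blue, green, red; 420x560 float32, m along the optical axis (not along the pixel's ray), 0 where there is no reading.
- camera_model(name): a dict with "camera_matrix" (3x3 intrinsics, pixels), "R" (3x3) and "t" (3): a world point X has camera coordinates R X + t; the wrist camera has in their place "mount" (4x4, takes a point from camera to tool coordinates, whose origin is the TCP and whose axes are the flange's). Camera axes: x right, y down, z forward; pixel columns grow to the right and rows downward; lengths in m; the calibration is good to about 2 mm. A picture is of the moment at which its call begins: read the wrist's pose just before it. camera_model takes no time and is no camera call.
- hand_in(): hands the job in, once; it reports no verdict.
The state is a dict: "clock": time; "joint_pos": joint angles; "joint_velocities": joint speeds; "tau": joint torques, N m; "position": TCP position; "ee_rot": TCP orientation; "ft_force": force on the tool from outside, world axes, zero at the start; "torque": the same for the moment, N m; "grip_width": opening from 0.0 (shut) to 1.0 (fully open).
Only numpy, scipy, OpenCV 4.12 (cv2) and the standard library are available. Lean on these libraries where they do the work, as an engineer would, in place of code of your own. Each camera call takes 0.05 s, during which the arm holds its last target.

## Working session

There is one attempt and no reset: what is moved stays moved. The work goes in short steps, Python scripts to look and compute and a shell command to move; the robot and the scene stay as the last step left them, time stands still between calls to the robot, and variables do not carry over. Pictures are saved under pics/ and viewed, and the job is handed in when it is done.

```bash
ls; mkdir -p pics; python3 - <<'E'
from workcell import *
import cv2,numpy as np
o=get_obs();print(o)
for n in("scene","side","wrist"):
    p,d=camera(n);cv2.imwrite(f"pics/{n}0.png",p);np.save(f"{n}0.npy",d);print(n,camera_model(n))
print(get_obs()['clock'])
E
```

```text
pics
{'clock': 0.0, 'joint_pos': array([-1.175584  ,  0.33286455, -0.06472312,  1.46097255,  0.02158169,
        1.34991636, -0.08849604]), 'joint_velocities': array([-3.44068887e-04,  9.34992019e-04,  1.52858400e-03, -7.60273446e-04,
       -8.23302362e-04,  8.25333935e-04,  5.03507740e-05]), 'tau': array([ 3.02003682e-04, -6.25471330e+01,  4.94935596e-02, -3.91597331e+01,
        1.63139025e-02,  1.03064047e-02,  1.00530085e-05]), 'position': array([0.25342216, 0.57086451, 0.21930567]), 'ee_rot': array([ 2.07368665e-01,  9.78262592e-01, -7.21385855e-04, -1.30008629e-04]), 'ft_force': array([-0.51470126,  0.15682215, -0.28708983]), 'torque': array([-0.02568662, -0.05770851, -0.02819134]), 'grip_width': 1.0008395372748657}
scene {'camera_matrix': array([[461.65735725,   0.        , 283.56439256],
       [  0.        , 461.65735725, 207.92417861],
       [  0.        ,   0.        ,   1.        ]]), 'R': array([[ 0.63471386,  0.77274163, -0.00294615],
       [ 0.48795799, -0.40374899, -0.7738758 ],
       [-0.59919556,  0.4897521 , -0.63333053]]), 't': array([-0.40757984, -0.22675445,
[... 232 characters left out ...]
  0.02279323],
       [-0.35873366, -0.40209504, -0.84239524],
       [ 0.5918665 ,  0.59986942, -0.53837787]]), 't': array([-0.47402307,  0.36165886,  0.92401601])}
wrist {'camera_matrix': array([[295.88347551,   0.        , 277.65490805],
       [  0.        , 295.88347551, 206.93110933],
       [  0.        ,   0.        ,   1.        ]]), 'mount': array([[ 6.62186860e-05, -9.47422291e-01, -3.19985934e-01,
         8.24828054e-02],
       [ 9.99999998e-01,  6.89638468e-05,  2.75262124e-06,
         1.34183413e-04],
       [ 1.94595662e-05, -3.19985933e-01,  9.47422294e-01,
        -1.52497245e-01],
       [ 0.00000000e+00,  0.00000000e+00,  0.00000000e+00,
         1.00000000e+00]])}
0.15
```

View pics/scene0.png

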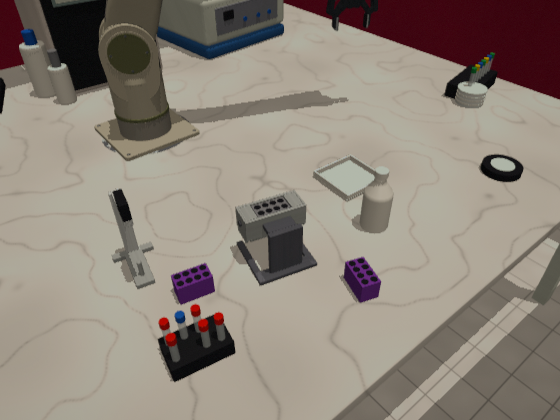

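View pics/side0.png

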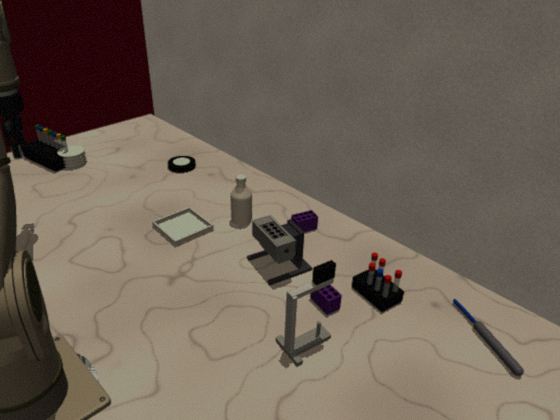

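View pics/wrist0.png

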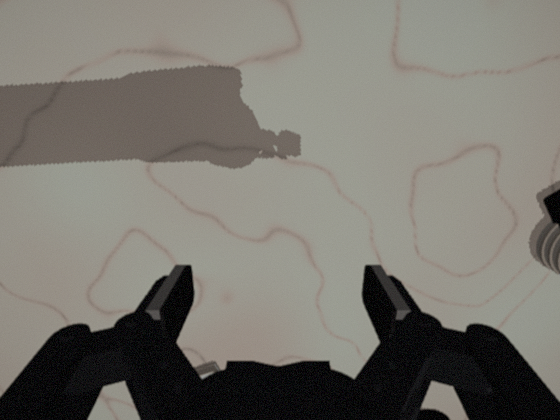

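View pics/a.png

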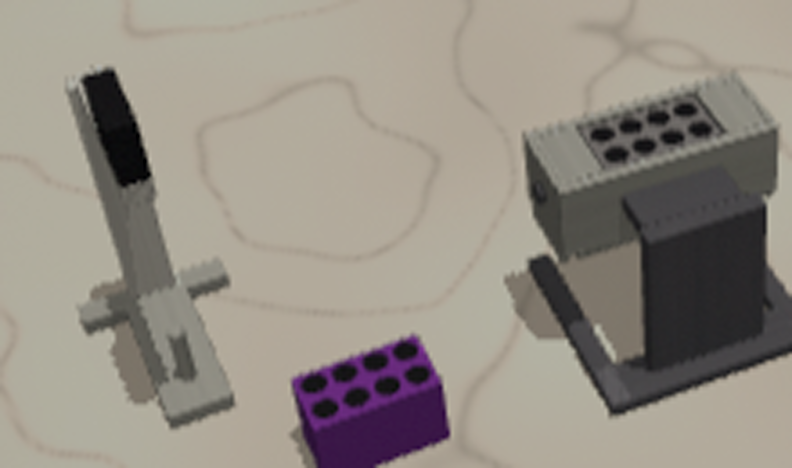

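View pics/b.png

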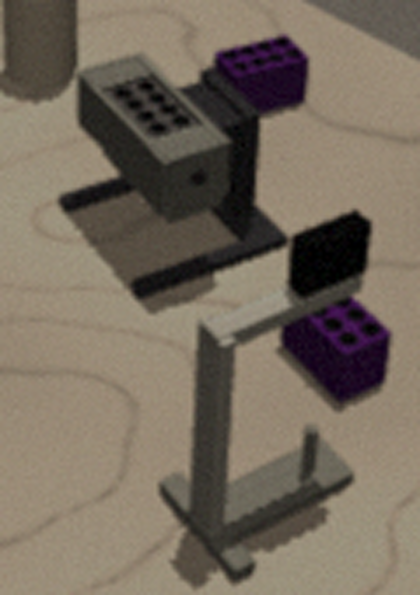

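View pics/H.png

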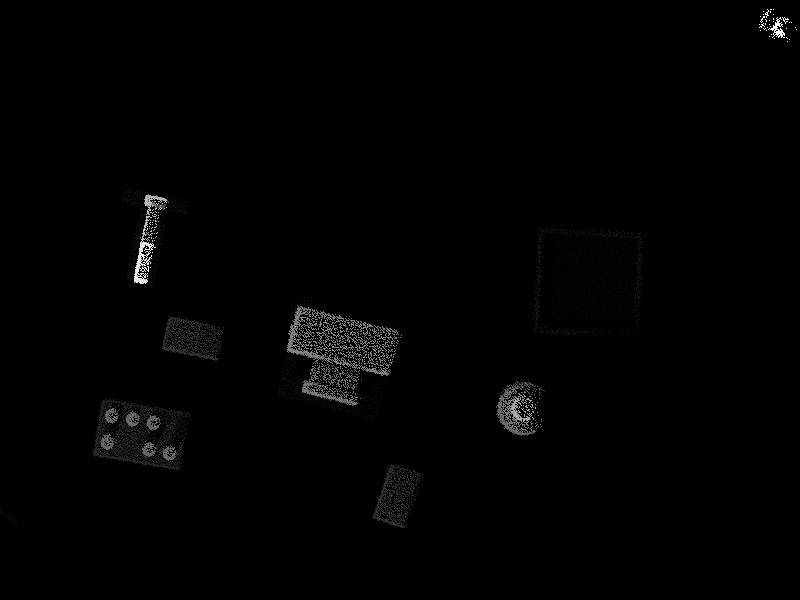

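```bash
python3 - <<'E'
from h import *
def rect(P,nm,q=True):
    r=cv2.minAreaRect((P[:,:2]*1000).astype(np.float32));b=cv2.boxPoints(r)
    e=b[1]-b[0]; print(nm,len(P),"c",np.round(r[0],1),"size",np.round(r[1],1),"ang",round(r[2],2),"med z",np.round(np.median(P[:,2])*1000,1))
for n in("scene","side"):
    P,u,v=cloud(n,np.load(n+"0.npy"))
    def box(x0,x1,y0,y1,z0,z1):
        k=(P[:,0]>x0)&(P[:,0]<x1)&(P[:,1]>y0)&(P[:,1]<y1)&(P[:,2]>z0)&(P[:,2]<z1);return P[k]
    print(n)
    rect(box(.56,.69,-.11,.07,.114,.124),"rim")
    rect(box(.40,.6,-.32,-.2,.202,.212),"handle top")
    rect(box(.40,.6,-.32,-.2,.15,.18),"topbar+")
    rect(box(.40,.6,-.32,-.2,.004,.016),"foot")
    rect(box(.46,.64,.2,.38,.015,.025),"tray walls")
    b=box(.40,.6,-.32,-.2,.03,.05);print("rodtip?",len(b),b[:6])
    rect(box(.64,.8,.15,.25,.03,.1),"bottle")
    rect(box(.68,.8,-.35,-.2,.03,.1),"rack")
    rect(box(.55,.66,-.26,-.15,.03,.1),"purple1")
E
```

```text
scene
rim 1291 c [627.2 -20.4] size [130.8  59. ] ang 75.74 med z 118.8
handle top 179 c [ 529.8 -270.5] size [15.9 48.5] ang 78.57 med z 207.1
topbar+ 175 c [ 500.3 -262.4] size [ 25.3 109.4] ang 82.01 med z 167.0
foot 841 c [ 505.5 -251.8] size [180.4  86.6] ang 2.64 med z 12.2
tray walls 362 c [553.6 286. ] size [134.2 131.2] ang 87.96 med z 19.8
rodtip? 147 [[ 0.45733556 -0.2449008   0.04873301]
 [ 0.4558056  -0.24252391  0.04624067]
 [ 0.45630053 -0.25290991  0.04994017]
 [ 0.45639647 -0.25100996  0.04888392]
 [ 0.45665103 -0.2491467   0.047963  ]
 [ 0.46047716 -0.24632053  0.04902998]]
bottle 793 c [720.  193.3] size [63.1 40. ] ang 36.66 med z 68.3
rack 2949 c [ 743.4 -273.6] size [110.2  72.7] ang 80.52 med z 36.6
purple1 820 c [ 623.8 -208.8] size [70.3 43.5] ang 77.94 med z 46.2
side
rim 680 c [625.2 -19.3] size [134.9  57.5] ang 76.39 med z 117.6
handle top 144 c [ 528.1 -269.7] size [18.1 47.6] ang 78.77 med z 206.1
topbar+ 503 c [ 498.4 -261.4] size [ 28.1 106.3] ang 81.85 med z 166.8
foot 764 c [ 518.4 -266.6] size [100.8 160.3] ang 86.67 med z 11.1
tray walls 273 c [553.3 285.5] size [134.8 133.2] ang 86.7 med z 18.2
rodtip? 126 [[ 0.59974173 -0.21727419  0.04511221]
 [ 0.59918408 -0.22090715  0.04479867]
 [ 0.59841846 -0.2335913   0.04770269]
 [ 0.59805436 -0.21975348  0.03530966]
 [ 0.59894479 -0.2219863   0.03628619]
 [ 0.5970853  -0.22630081  0.04041879]]
bottle 461 c [698.7 194.4] size [38.5 63.5] ang 45.77 med z 67.0
rack 1206 c [ 741.7 -272.6] size [113.8  73.4] ang 81.46 med z 42.3
purple1 330 c [ 620.1 -216.2] size [57.3 41.9] ang 79.31 med z 44.6
```

```bash
cat >> h.py <<'E'
def goal(x,y,z,psi):
    """tool down, jaw y axis along object's y (object's yaw psi deg), tool x = -object x; mm"""
    o=get_obs();R=Rn.from_quat(o['ee_rot']).as_matrix()
    c,s=np.cos(np.radians(psi)),np.sin(np.radians(psi))
    G=np.array([[-c,-s,0],[-s,c,0],[0,0,-1]]).T
    G=np.stack([[-c,-s,0],[-s,c,0],[0,0,-1]],1)
    d=np.array([x,y,z])-o['position']*1000
    print("t",round(o['clock'],2),"pos",np.round(o['position']*1000,1),"shift(cur tool axes)",np.round(R.T@d,1),"turn",np.round(Rn.from_matrix(R.T@G).as_rotvec(),3),"shift in goal axes",np.round(G.T@d,1),"f",np.round(o['ft_force'],1),"w",round(o['grip_width'],3))
E
python3 - <<'E'
from h import *
print([k for k in dir() if 'over' in k], globals().get('finger_overhang'))
goal(450,-240,330,-10)
E
```

```text
['finger_overhang'] 0.025
t 0.15 pos [253.5 571.  219.5] shift(cur tool axes) [-508.7 -661.6 -109.8] turn [-0.001 -0.    -0.243] shift in goal axes [-334.3 -764.5 -110.5] f [-0.4 -0.  -0.1] w 0.997
```

```bash
python3 -m creep '[[0,0,0,-25,-33,-10,0],[0,0,0,-30,-39,-8,0],[0,0,0,-30,-39,-8,0],[0,0,0,-30,-39,-8,0],[0,0,0,-30,-39,-8,0],[0,0,0,-30,-39,-8,0],[0,0,0,-30,-39,-8,0],[0,0,0,-30,-39,-8,0]]'; python3 -c "
from h import *
goal(500,-262,330,-10)"
```

```text
clock: 0.95
position: [0.3442, 0.1941, 0.2863]
ee_rot: [0.207, 0.978, 0.0, -0.0]
ft_force: [1.6, -0.2, 0.9]
grip_width: 1.004
t 0.95 pos [344.2 194.1 286.3] shift(cur tool axes) [-327.5 -353.6  -43.9] turn [ 0.001 -0.    -0.243] shift in goal axes [-232.6 -422.1  -43.7] f [ 1.6 -0.2  0.9] w 1.004
```

```bash
python3 -m creep '[[0,0,0,-34,-36,-5,0],[0,0,0,-34,-36,-5,0],[0,0,0,-34,-36,-5,0],[0,0,0,-34,-36,-5,0],[0,0,0,-34,-36,-5,0],[0,0,0,-34,-36,-5,0],[0,0,0,-34,-36,-5,0],[0,0,0,-34,-36,-5,0]]'; python3 -m creep '[[0,0,0,-30,-35,-4,0],[0,0,0,-20,-25,0,0],[0,0,-0.08,0,0,0,0],[0,0,-0.09,0,0,0,0],[0,0,-0.073,0,0,0,0],[0,0,0,0,0,0,0]]'; python3 -c "
from h import *
goal(500,-262,330,-10)"
```

```text
clock: 1.75
position: [0.476, -0.1794, 0.3266]
ee_rot: [0.207, 0.978, 0.0, 0.001]
ft_force: [1.9, -0.9, -0.5]
grip_width: 1.003
clock: 2.35
position: [0.4972, -0.2525, 0.3299]
ee_rot: [0.087, 0.996, 0.0, -0.0]
ft_force: [0.7, 0.9, -0.5]
grip_width: 0.999
t 2.35 pos [ 497.2 -252.5  329.9] shift(cur tool axes) [-4.4 -8.9 -0.1] turn [ 0.    -0.     0.001] shift in goal axes [-4.4 -8.9 -0.1] f [ 0.7  0.9 -0.5] w 0.999
```

```bash
python3 - <<'E'
from h import *
o=get_obs();pose=(o['position'],o['ee_rot'])
p,d=camera("wrist");cv2.imwrite("pics/w1.png",p)
P,u,v=cloud("wrist",d,pose)
def rect(nm,x0,x1,y0,y1,z0,z1):
    k=(P[:,0]>x0)&(P[:,0]<x1)&(P[:,1]>y0)&(P[:,1]<y1)&(P[:,2]>z0)&(P[:,2]<z1)
    if k.sum()<5:print(nm,k.sum());return
    r=cv2.minAreaRect((P[k][:,:2]*1000).astype(np.float32));print(nm,k.sum(),np.round(r[0],1),np.round(r[1],1),round(r[2],2),np.median(P[k][:,2])*1000, "px",u[k].mean(),v[k].mean())
rect("handle",.48,.58,-.32,-.22,.2,.215)
rect("bar",.43,.58,-.32,-.22,.16,.175)
rect("foot",.4,.58,-.32,-.2,.005,.016)
E
```

```text
handle 698 [ 528.7 -270.4] [15.5 47.2] 79.14 205.29285770591792 px 265.4183381088825 227.1647564469914
bar 936 [ 477.2 -260.7] [25.6 59.8] 79.33 167.2800796383796 px 266.9540598290598 166.8846153846154
foot 789 [ 498.1 -265.1] [ 83.1 109.1] 78.36 10.171273578365557 px 273.13307984790873 150.680608365019
```

View pics/w1.png

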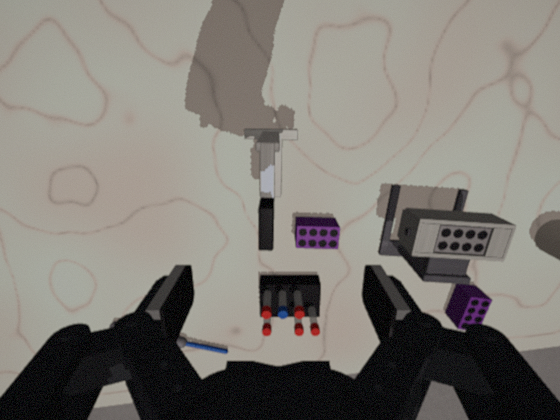

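```bash
python3 -c "
from h import *
goal(528.8,-270.3,199,-11)"
```

```text
t 2.4 pos [ 497.2 -252.5  329.9] shift(cur tool axes) [-34.3 -12.  130.9] turn [ 0.    -0.     0.016] shift in goal axes [-34.4 -11.5 130.9] f [-0.1 -0.2 -0.6] w 1.0
```

```bash
python3 -m creep '[[0,0,0.016,-17,-6,10,60],[0,0,0,-17.4,-5.5,20,80],[0,0,0,0,0,30,100],[0,0,0,0,0,30,110],[0,0,0,0,0,25,120],[0,0,0,0,0,16,120],[0,0,0,0,0,0,120]]' 100; python3 -c "
from h import *
goal(528.8,-270.3,199,-11)
p,d=camera('wrist');cv2.imwrite('pics/w2.png',p)"
```

```text
clock: 3.1
position: [0.5281, -0.2691, 0.197]
ee_rot: [0.096, 0.995, 0.0, -0.002]
ft_force: [-0.4, -0.3, 0.7]
grip_width: 0.527
t 3.1 pos [ 528.1 -269.1  197. ] shift(cur tool axes) [-0.9 -1.  -2. ] turn [ 0.001 -0.004 -0.001] shift in goal axes [-1. -1. -2.] f [-0.4 -0.3  0.7] w 0.527
```

View pics/w2.png

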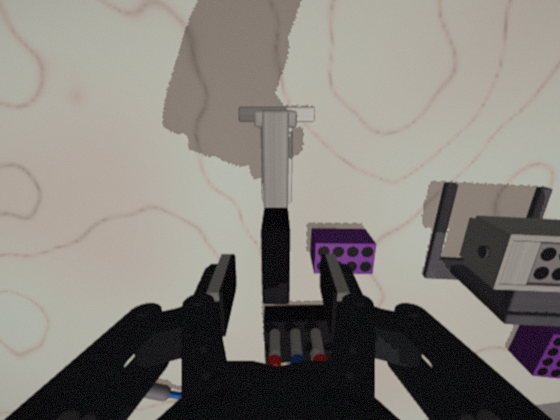

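```bash
python3 -m creep '[[0,0,0,-1,-1,-2,160],[0,0,0,0,0,0,190],[0,0,0,0,0,0,255],[0,0,0,0,0,0,255],[0,0,0,0,0,0,255],[0,0,0,0,0,0,255]]' 100; python3 -c "
from h import *
goal(528.8,-270.3,199,-11)"
```

```text
clock: 3.75
position: [0.5299, -0.2712, 0.2011]
ee_rot: [0.095, 0.995, 0.0, 0.0]
ft_force: [-0.6, 0.7, -0.2]
grip_width: -0.002
t 3.75 pos [ 529.9 -271.2  201.1] shift(cur tool axes) [1.2 0.7 2.1] turn [0.    0.    0.001] shift in goal axes [1.2 0.7 2.1] f [-0.6  0.7 -0.2] w -0.002
```

```bash
python3 -c "
from h import *
p,d=camera('wrist');cv2.imwrite('pics/w3.png',p)
p,d=camera('scene');cv2.imwrite('pics/s3.png',cv2.resize(p[100:320,60:340],None,fx=2.8,fy=2.7))"
```

```text
(no output)
```

View pics/w3.png

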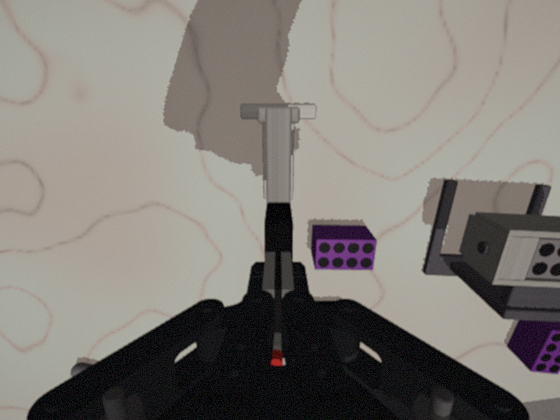

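View pics/s3.png

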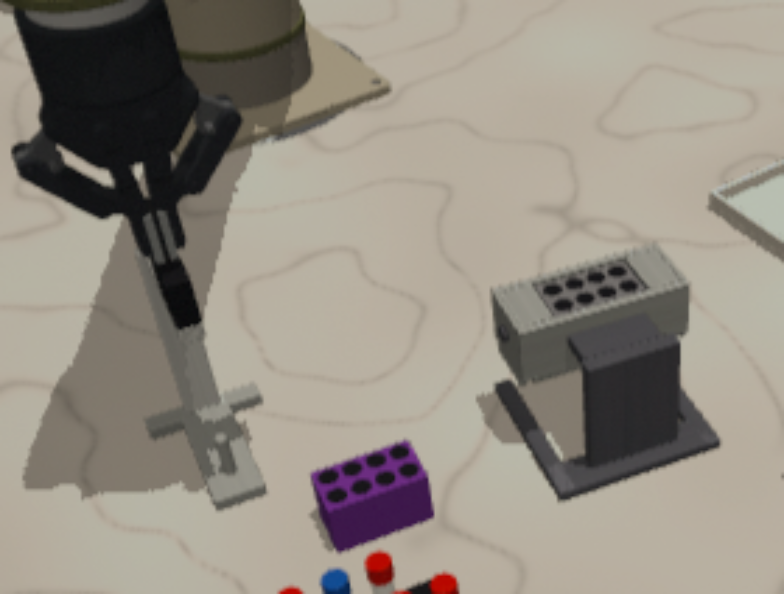

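```bash
python3 - <<'E'
from h import *
o=get_obs();pose=(o['position'],o['ee_rot'])
p,d=camera("wrist")
P=np.zeros((420,560,3));v,u=np.mgrid[0:420,0:560];P=pts("wrist",d,u,v,pose)
for vv in range(205,320,8):
    print(vv,[(uu,*np.round(P[vv,uu]*1000).astype(int)) for uu in (262,270,279,288,298)])
print(o['position'],o['grip_width'],o['ft_force'])
p,d=camera("side");cv2.imwrite('pics/d4.png',cv2.resize(p[150:370,230:430],None,fx=2.7,fy=2.7))
P,u,v=cloud("side",d)
k=(abs(P[:,0]-.53)<.05)&(abs(P[:,1]+.27)<.05)&(P[:,2]>.16)
q=P[k];print(q[:,2].max(),[ (round(z,3),np.round(q[abs(q[:,2]-z)<.004].mean(0)*1000), (np.ptp(q[abs(q[:,2]-z)<.004],axis=0)*1000).round()) for z in np.arange(.17,.25,.01) if (abs(q[:,2]-z)<.004).any()])
E
```

```text
205 [(262, np.int64(560), np.int64(-297), np.int64(-1)), (270, np.int64(505), np.int64(-271), np.int64(177)), (279, np.int64(506), np.int64(-266), np.int64(178)), (288, np.int64(508), np.int64(-260), np.int64(176)), (298, np.int64(569), np.int64(-252), np.int64(-1))]
213 [(262, np.int64(571), np.int64(-299), np.int64(-2)), (270, np.int64(505), np.int64(-271), np.int64(192)), (279, np.int64(506), np.int64(-266), np.int64(192)), (288, np.int64(507), np.int64(-261), np.int64(192)), (298, np.int64(580), np.int64(-254), np.int64(-2))]
221 [(262, np.int64(582), np.int64(-302), np.int64(-3)), (270, np.int64(506), np.int64(-271), np.int64(203)), (279, np.int64(507), np.int64(-266), np.int64(204)), (288, np.int64(507), np.int64(-261), np.int64(204)), (298, np.int64(590), np.int64(-256), np.int64(-1))]
229 [(262, np.int64(593), np.int64(-304), np.int64(-2)), (270, np.int64(509), np.int64(-271), np.int64(206)), (279, np.int64(510), np.int64(-267), np.int64(206)), (288, np.int64(512), np.int64(-262), np.int64(204)), (298, np.int64(602), np.int64(-258), np.int64(-2))]
237 [(262, np.int64(604), np
[... 2944 characters left out ...]
3489 -0.27121257  0.20106397] -0.002716247922745647 [-0.48864153 -0.54250069 -0.1859775 ]
0.6198797787359729 [(np.float64(0.17), array([ 506., -268.,  169.]), array([69., 28.,  8.])), (np.float64(0.18), array([ 522., -274.,  180.]), array([50., 23.,  8.])), (np.float64(0.19), array([ 522., -274.,  190.]), array([46., 25.,  8.])), (np.float64(0.2), array([ 521., -274.,  200.]), array([49., 22.,  8.])), (np.float64(0.21), array([ 525., -272.,  207.]), array([46., 19.,  7.])), (np.float64(0.22), array([ 521., -272.,  221.]), array([18., 28.,  8.])), (np.float64(0.23), array([ 522., -275.,  230.]), array([16., 32.,  8.])), (np.float64(0.24), array([ 521., -274.,  240.]), array([16., 28.,  7.]))]
```

View pics/d4.png

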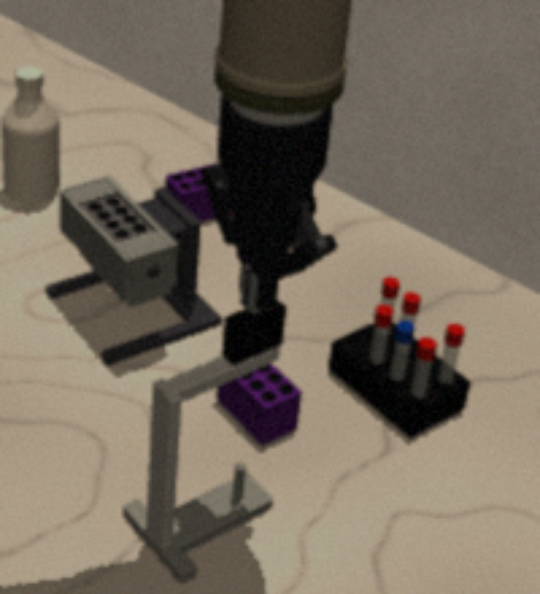

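The view shows the shut fingertips at about z 211, just above the handle top (279,245). The real fingertips are about 35 mm farther back than documented, so I'll open, go lower and close again.

```bash
python3 -m creep '[[0,0,0,0,0,0,130],[0,0,0,0,0,0,130],[0,0,0,0,0,0,130],[0,0,0,0.5,0,10,130],[0,0,0,0.5,0,10,130],[0,0,0,0,0,8,130],[0,0,0,0,0,6,130],[0,0,0,0,0,0,130]]' 100; python3 - <<'E'
from h import *
o=get_obs();pose=(o['position'],o['ee_rot'])
p,d=camera("wrist");cv2.imwrite('pics/w5.png',p)
p,d=camera("side");cv2.imwrite('pics/d5.png',cv2.resize(p[150:370,230:430],None,fx=2.7,fy=2.7))
goal(529,-270.5,164,-11)
E
```

```text
clock: 4.75
position: [0.5284, -0.2707, 0.1659]
ee_rot: [0.095, 0.995, 0.0, -0.001]
ft_force: [0.4, 0.4, -0.4]
grip_width: 0.487
t 4.85 pos [ 528.9 -271.1  167. ] shift(cur tool axes) [-0.   0.6  3. ] turn [-0.    -0.     0.001] shift in goal axes [-0.   0.6  3. ] f [-0.1 -0.  -0. ] w 0.495
```

View pics/w5.png

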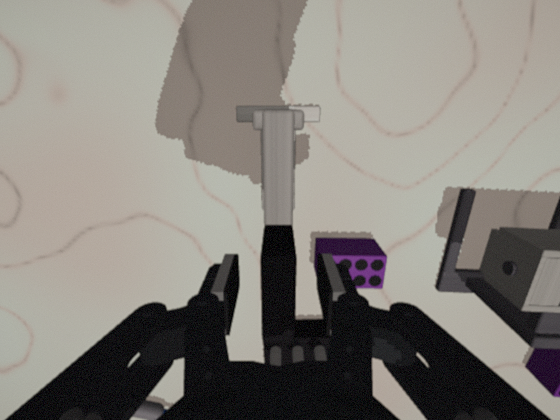

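View pics/d5.png

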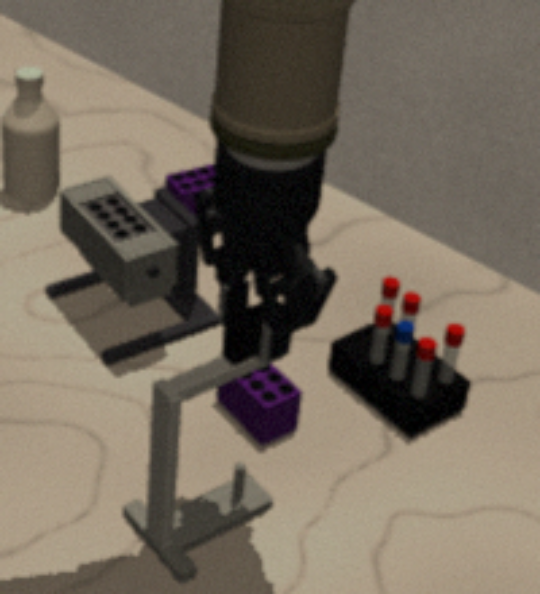

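```bash
python3 -m creep '[[0,0,0,0,0,0,170],[0,0,0,0,0,0,190],[0,0,0,0,0,0,255],[0,0,0,0,0,0,255],[0,0,0,0,0,0,255],[0,0,0,0,0,0,255]]' 100; python3 - <<'E'
from h import *
goal(529,-270.5,164,-11)
p,d=camera("side");cv2.imwrite('pics/d6.png',cv2.resize(p[150:370,230:430],None,fx=2.7,fy=2.7))
E
```

```text
clock: 5.45
position: [0.5293, -0.2711, 0.1676]
ee_rot: [0.095, 0.995, 0.0, 0.001]
ft_force: [0.6, 0.9, 6.0]
grip_width: 0.169
t 5.45 pos [ 529.3 -271.1  167.6] shift(cur tool axes) [0.4 0.5 3.6] turn [0.    0.001 0.001] shift in goal axes [0.4 0.5 3.6] f [0.6 0.9 6. ] w 0.169
```

View pics/d6.png

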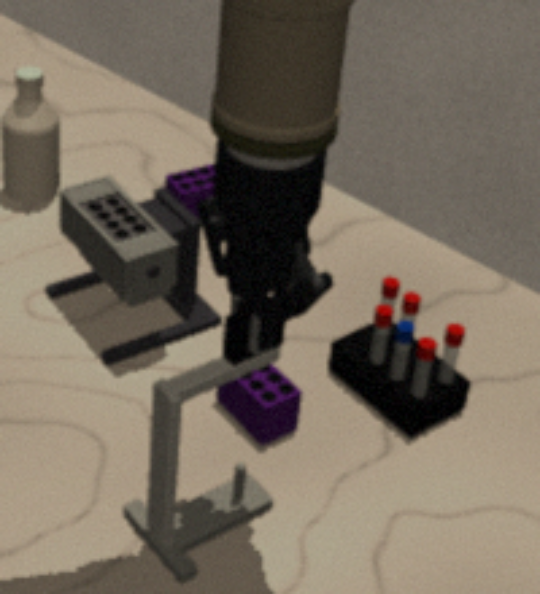

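```bash
python3 -m creep '[[0,0,0,0,0,-2,255],[0,0,0,0,0,-4,255],[0,0,0,0,0,-6,255],[0,0,0,5,0,-8,255],[0,0,0,5,0,0,255],[0,0,0,5,0,0,255]]' 100; python3 - <<'E'
from h import *
goal(519,7,186,-14)
E
```

```text
clock: 6.1
position: [0.5136, -0.2682, 0.1873]
ee_rot: [0.095, 0.995, 0.0, 0.0]
ft_force: [-0.1, -0.1, -3.4]
grip_width: 0.17
t 6.1 pos [ 513.6 -268.2  187.3] shift(cur tool axes) [ 46.9 271.2   1.3] turn [0.    0.    0.053] shift in goal axes [ 61.3 268.4   1.3] f [-0.1 -0.1 -3.4] w 0.17
```

```bash
python3 -m creep '[[0,0,0,10,20,0,255],[0,0,0,10,40,0,255],[0,0,0,10,45,0,255],[0,0,0,10,45,0,255],[0,0,0,7,45,0,255],[0,0,0,0,45,0,255],[0,0,0.053,0,20,0,255],[0,0,0,0,11,0,255]]'; python3 -m creep '[[0,0,0,0,0,0,255],[0,0,0,0,0,0,255]]'; python3 - <<'E'
from h import *
goal(519,7,186,-14)
o=get_obs();pose=(o['position'],o['ee_rot'])
p,d=camera("wrist");cv2.imwrite("pics/w7.png",p)
P,u,v=cloud("wrist",d,pose)
def rect(nm,x0,x1,y0,y1,z0,z1,P=P):
    k=(P[:,0]>x0)&(P[:,0]<x1)&(P[:,1]>y0)&(P[:,1]<y1)&(P[:,2]>z0)&(P[:,2]<z1)
    r=cv2.minAreaRect((P[k][:,:2]*1000).astype(np.float32));print(nm,k.sum(),np.round(r[0],1),np.round(r[1],1),round(r[2],2),np.median(P[k][:,2])*1000)
rect("rim",.58,.69,-.11,.07,.113,.125)
p,d=camera("side");cv2.imwrite('pics/d7.png',cv2.resize(p[150:370,180:400],None,fx=2.7,fy=2.7))
E
```

```text
clock: 6.9
position: [0.5196, 0.0091, 0.1868]
ee_rot: [0.12, 0.993, 0.0, -0.0]
ft_force: [0.6, 0.0, -4.1]
grip_width: 0.171
clock: 7.1
position: [0.5196, 0.0048, 0.187]
ee_rot: [0.122, 0.993, -0.0, -0.0]
ft_force: [0.3, -0.4, -4.4]
grip_width: 0.17
t 7.1 pos [519.6   4.8 187. ] shift(cur tool axes) [1.2 1.9 1. ] turn [-0.001 -0.    -0.   ] shift in goal axes [1.2 1.9 1. ] f [ 0.3 -0.4 -4.4] w 0.17
rim 682 [626.8 -21. ] [128.9  55.8] 75.85 115.84913383622755
```

View pics/w7.png

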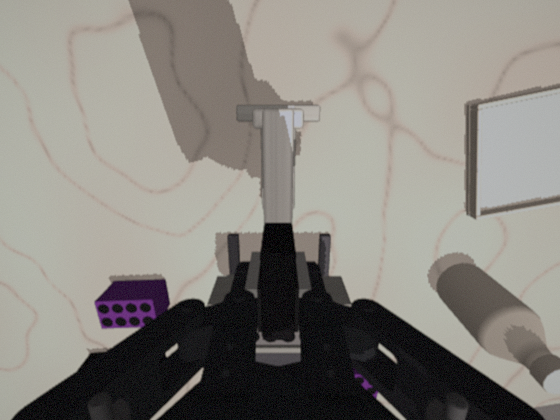

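View pics/d7.png

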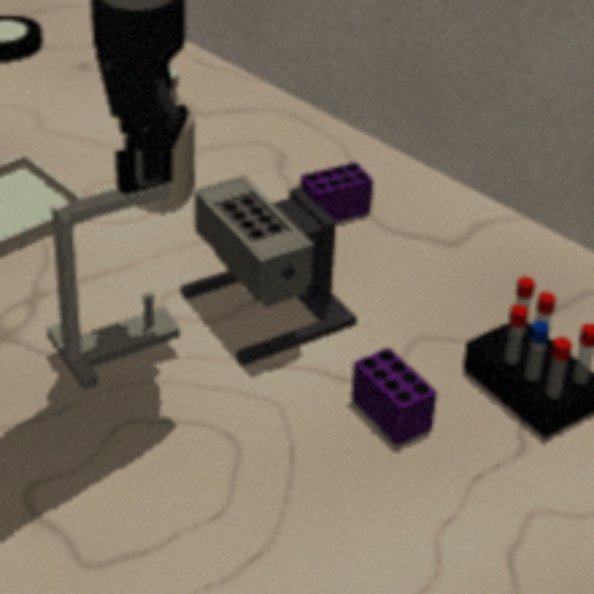

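```bash
python3 - <<'E'
from h import *
goal(622.3,-37.9,177,-14.1)
E
```

```text
t 7.2 pos [519.7   4.7 187.1] shift(cur tool axes) [-109.9  -16.3   10.1] turn [-0.  0.  0.] shift in goal axes [-109.9  -16.3   10.1] f [-0.3  0.1 -3.3] w 0.169
```

```bash
python3 -m creep '[[0,0,0,0,-8,5,255],[0,0,0,-8,-8,5,255],[0,0,0,-18,0,0,255],[0,0,0,-22,0,0,255],[0,0,0,-22,0,0,255],[0,0,0,-20,0,0,255],[0,0,0,-15,0,0,255],[0,0,0,-5,0,0,255]]'; python3 -m creep '[[0,0,0,0,0,0,255],[0,0,0,0,0,0,255]]'; python3 - <<'E'
from h import *
goal(622.3,-37.9,177,-14.1)
p,d=camera("side");cv2.imwrite('pics/d8.png',cv2.resize(p[150:370,180:400],None,fx=2.7,fy=2.7))
E
```

```text
clock: 8.0
position: [0.6234, -0.0374, 0.1765]
ee_rot: [0.122, 0.992, -0.001, -0.0]
ft_force: [-0.4, -0.2, -4.2]
grip_width: 0.167
clock: 8.2
position: [0.6221, -0.0358, 0.1769]
ee_rot: [0.122, 0.993, 0.0, -0.0]
ft_force: [-0.5, -0.5, -4.1]
grip_width: 0.169
t 8.2 pos [622.1 -35.8 176.9] shift(cur tool axes) [-0.7 -1.9 -0.1] turn [ 0.    -0.001  0.002] shift in goal axes [-0.7 -1.9 -0.1] f [-0.5 -0.5 -4.1] w 0.169
```

View pics/d8.png

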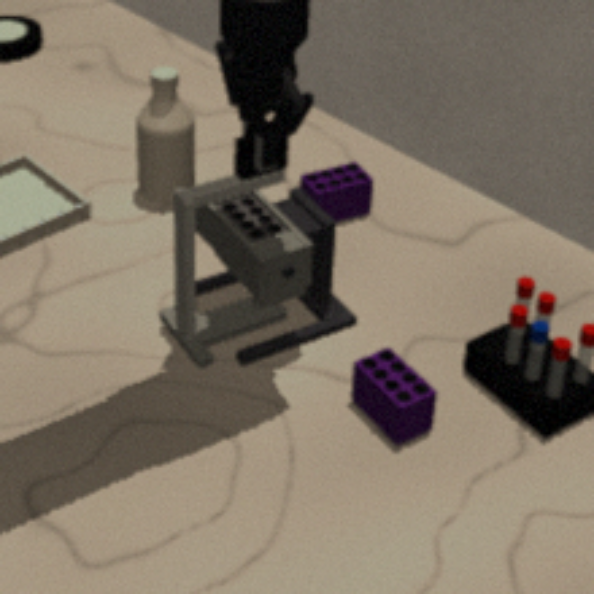

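```bash
python3 -m creep '[[0,0,0,-0.5,-2,-3,255],[0,0,0,0,0,-2,255],[0,0,0,0,0,-0.5,255],[0,0,0,0,0,0,255]]'; python3 -m creep '[[0,0,0,0,0,-0.8,255],[0,0,0,0,0,0,255]]';python3 -m creep '[[0,0,0,0,0,-0.7,255],[0,0,0,0,0,0,255]]'
```

```text
clock: 8.65
position: [0.6229, -0.0373, 0.1829]
ee_rot: [0.122, 0.993, 0.0, 0.0]
ft_force: [0.3, -0.0, -4.0]
grip_width: 0.167
clock: 8.85
position: [0.6229, -0.0374, 0.1834]
ee_rot: [0.122, 0.993, 0.0, 0.0]
ft_force: [0.4, -0.6, -3.5]
grip_width: 0.17
clock: 9.05
position: [0.6229, -0.0374, 0.1841]
ee_rot: [0.122, 0.993, 0.0, 0.0]
ft_force: [-0.6, 1.0, -3.9]
grip_width: 0.169
```

```bash
python3 -m creep '[[0,0,0,0,0,-0.6,255],[0,0,0,0,0,0,255]]';python3 -m creep '[[0,0,0,0,0,-0.6,255],[0,0,0,0,0,0,255]]'
```

```text
clock: 9.25
position: [0.6228, -0.0375, 0.1847]
ee_rot: [0.122, 0.993, 0.0, -0.0]
ft_force: [-0.2, -0.8, -3.9]
grip_width: 0.169
clock: 9.45
position: [0.6227, -0.0374, 0.1849]
ee_rot: [0.122, 0.993, -0.0, -0.0]
ft_force: [0.8, -0.2, -7.8]
grip_width: 0.17
```

```bash
python3 -m creep '[[0,0,0,0,0,-0.6,255],[0,0,0,0,0,0,255]]'
```

```text
clock: 9.65
position: [0.6225, -0.0374, 0.1853]
ee_rot: [0.122, 0.993, -0.0, -0.0]
ft_force: [0.0, -0.2, -11.1]
grip_width: 0.168
```

```bash
python3 -m creep '[[0,0,0,0,0.8,0.2,255],[0,0,0,0,1,0,255],[0,0,0,0,1,0,255]]';python3 -m creep '[[0,0,0,0,1,0,255],[0,0,0,0,1,0,255],[0,0,0,0,1,0,255]]'
```

```text
clock: 9.95
position: [0.6234, -0.0351, 0.1858]
ee_rot: [0.122, 0.993, -0.0, -0.0]
ft_force: [-0.2, 1.1, -3.8]
grip_width: 0.17
clock: 10.25
position: [0.6246, -0.0322, 0.1863]
ee_rot: [0.122, 0.993, -0.0, 0.001]
ft_force: [-0.5, -3.5, -2.4]
grip_width: 0.168
```

```bash
python3 -m creep '[[0,0,0,0,-1,0,255],[0,0,0,0,0,-0.8,255],[0,0,0,0,0,0,255]]';python3 -m creep '[[0,0,0,0,0,-0.8,255],[0,0,0,0,0,0,255]]'
```

```text
clock: 10.55
position: [0.624, -0.0327, 0.1866]
ee_rot: [0.122, 0.993, 0.0, 0.0]
ft_force: [0.5, -1.0, -3.6]
grip_width: 0.169
clock: 10.75
position: [0.624, -0.0328, 0.1874]
ee_rot: [0.122, 0.993, 0.0, 0.0]
ft_force: [-0.4, -1.1, -4.1]
grip_width: 0.167
```

```bash
python3 -m creep '[[0,0,0,0,-0.4,-1,255],[0,0,0,0,0,-1,255],[0,0,0,0,0,-1,255],[0,0,0,0,0,0,255]]';python3 -m creep '[[0,0,0,0,0,-1,255],[0,0,0,0,0,-1,255],[0,0,0,0,0,-1,255],[0,0,0,0,0,-1,255],[0,0,0,0,0,0,255]]'
```

```text
clock: 11.15
position: [0.624, -0.033, 0.1905]
ee_rot: [0.122, 0.993, 0.0, 0.0]
ft_force: [0.1, -0.4, -4.3]
grip_width: 0.171
clock: 11.65
position: [0.6235, -0.0332, 0.1939]
ee_rot: [0.122, 0.993, -0.0, -0.001]
ft_force: [-0.7, 0.0, -12.3]
grip_width: 0.171
```

```bash
python3 -m creep '[[0,0,0,0,0,-1.5,255],[0,0,0,0,0,-1.5,255],[0,0,0,0,0,-1.5,255],[0,0,0,0,0,-1.5,255],[0,0,0,0,0,-1.5,255],[0,0,0,0,0,-1.5,255],[0,0,0,0,0,-1.5,255],[0,0,0,0,0,0,255]]'
```

```text
clock: 12.45
position: [0.624, -0.0332, 0.2051]
ee_rot: [0.122, 0.993, 0.0, 0.0]
ft_force: [-0.4, -0.3, -9.8]
grip_width: 0.17
```

```bash
python3 - <<'E'
from h import *
goal(624,-33,217,-14.1)
p,d=camera("side");cv2.imwrite('pics/d9.png',cv2.resize(p[150:370,180:400],None,fx=2.7,fy=2.7))
E
```

```text
t 12.45 pos [624.  -33.2 205.1] shift(cur tool axes) [  0.1   0.2 -11.9] turn [0.    0.    0.002] shift in goal axes [  0.1   0.2 -11.9] f [-0.4 -0.3 -9.8] w 0.17
```

View pics/d9.png

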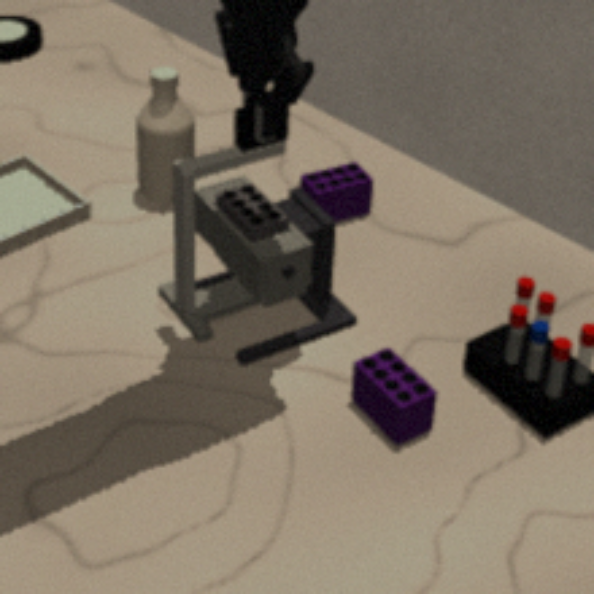

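Adapter is rising level at (255,205). Continuing to 26–27 mm.

```bash
python3 -m creep '[[0,0,0,0,0,-1.5,255],[0,0,0,0,0,-1.5,255],[0,0,0,0,0,-2,255],[0,0,0,0,0,-2,255],[0,0,0,0,0,-2,255],[0,0,0,0,0,-1.5,255],[0,0,0,0,0,-1.5,255],[0,0,0,0,0,0,255]]'; python3 -c "
from h import *
goal(624,-33,217,-14.1)
for n in ('scene','side'):
  p,d=camera(n);P,u,v=cloud(n,d)
  k=(abs(P[:,0]-.626)<.03)&(abs(P[:,1]+.02)<.045)&(P[:,2]>.122)&(P[:,2]<.16)
  print(k.sum(),np.percentile(P[k,2],[10,50,90]))
"
```

```text
clock: 13.3
position: [0.624, -0.0332, 0.2171]
ee_rot: [0.122, 0.993, 0.0, 0.0]
ft_force: [-0.2, 0.5, -9.9]
grip_width: 0.172
t 13.3 pos [624.  -33.2 217.1] shift(cur tool axes) [0.1 0.2 0.1] turn [0.    0.    0.002] shift in goal axes [0.1 0.2 0.1] f [-0.2  0.5 -9.9] w 0.172
794 [0.12718881 0.14244079 0.14509577]
424 [0.1259844  0.14123874 0.14411331]
```

```bash
python3 -m creep '[[0,0,0,0,0,3,255],[0,0,0,0,0,6,255],[0,0,0,0,0,8,255],[0,0,0,0,0,8,255],[0,0,0,0,0,8,255],[0,0,0,0,0,5,255],[0,0,0,0,0,2,255],[0,0,0,0,0,0,255]]'; python3 -c "
from h import *
goal(510,0,186,-14.1)
for n in ('scene','side'):
  p,d=camera(n);P,u,v=cloud(n,d)
  k=(abs(P[:,0]-.626)<.03)&(abs(P[:,1]+.02)<.045)&(P[:,2]>.122)&(P[:,2]<.16)
  print(k.sum(),np.percentile(P[k,2],[10,50,90]))
"
```

```text
clock: 14.2
position: [0.6238, -0.0332, 0.1765]
ee_rot: [0.122, 0.993, -0.0, -0.0]
ft_force: [1.0, 0.4, -3.5]
grip_width: 0.169
t 14.2 pos [623.8 -33.2 176.5] shift(cur tool axes) [118.5   4.7  -9.4] turn [-0.    -0.     0.002] shift in goal axes [118.5   4.5  -9.5] f [ 1.   0.4 -3.5] w 0.169
748 [0.12674037 0.1421989  0.14489989]
314 [0.12615512 0.14055024 0.14399298]
```

Adapter stayed up (top about 143, +26 mm). I'll withdraw the tool.

```bash
python3 -m creep '[[0,0,0,8,0,0,255],[0,0,0,18,0,0,255],[0,0,0,24,0,0,255],[0,0,0,26,0,0,255],[0,0,0,24,0,0,255],[0,0,0,15,0,-4,255],[0,0,0,4,-15,-4,255],[0,0,0,0,-35,0,255]]'; python3 -m creep '[[0,0,0,-5,-45,0,255],[0,0,0,-10,-45,0,255],[0,0,0,-10,-45,0,255],[0,0,0,-10,-35,0,255],[0,0,0,0,-15,0,255],[0,0,0,0,0,0,255],[0,0,0,0,0,0,255]]'; python3 -c "
from h import *
goal(515,-260,170,-14.1)
p,d=camera('side');cv2.imwrite('pics/d10.png',p)
"
```

```text
clock: 15.1
position: [0.4965, -0.0509, 0.1855]
ee_rot: [0.119, 0.993, 0.001, 0.001]
ft_force: [1.4, -0.2, -3.4]
grip_width: 0.166
clock: 15.8
position: [0.4854, -0.2412, 0.1849]
ee_rot: [0.122, 0.993, 0.0, 0.0]
ft_force: [0.4, 0.6, -3.7]
grip_width: 0.165
t 15.8 pos [ 485.4 -241.2  184.9] shift(cur tool axes) [-33.3 -11.1  14.9] turn [0.    0.    0.001] shift in goal axes [-33.3 -11.   14.9] f [ 0.4  0.6 -3.7] w 0.165
```

View pics/d10.png

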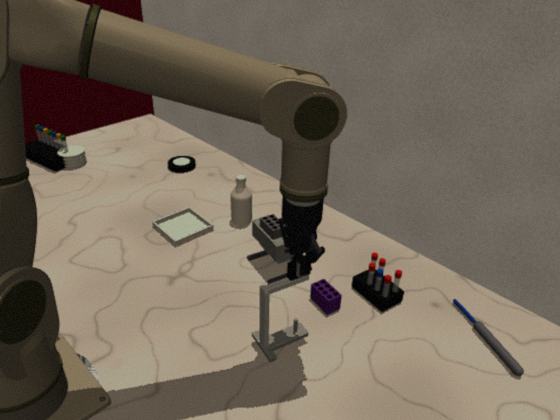

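```bash
python3 -m creep '[[0,0,0,-5,0,4,255],[0,0,0,-5,0,6,255],[0,0,0,0,0,4,255],[0,0,0,0,0,1.5,255],[0,0,0,0,0,0.5,255],[0,0,0,0,0,0.5,255],[0,0,0,0,0,0.5,255],[0,0,0,0,0,0,255]]'
```

```text
clock: 16.65
position: [0.4954, -0.2434, 0.1679]
ee_rot: [0.122, 0.993, 0.0, 0.0]
ft_force: [0.1, -0.1, -4.5]
grip_width: 0.17
```

```bash
python3 -m creep '[[0,0,0,0,0,0.5,255],[0,0,0,0,0,0.3,255],[0,0,0,0,0,0,255]]'
```

```text
clock: 16.95
position: [0.4958, -0.2435, 0.1676]
ee_rot: [0.122, 0.993, 0.0, 0.001]
ft_force: [-1.3, 1.7, 5.6]
grip_width: 0.164
```

```bash
python3 -m creep '[[0,0,0,0,0,0,220],[0,0,0,0,0,0,190],[0,0,0,0,0,0,150],[0,0,0,0,0,0,130],[0,0,0,0,0,0,130],[0,0,0,0,0,-10,130]]'; python3 -m creep '[[0,0,0,0,0,-20,130],[0,0,0,0,0,-30,100],[0,0,0,0,0,-30,100],[0,0,0,0,0,0,100]]'; python3 - <<'E'
from h import *
goal(600,-14,270,-104.1)
goal(600,-14,270,75.9)
p,d=camera('side');cv2.imwrite('pics/d11.png',p)
E
```

```text
clock: 17.55
position: [0.4947, -0.2431, 0.1763]
ee_rot: [0.122, 0.993, 0.0, -0.001]
ft_force: [0.7, 0.9, 0.4]
grip_width: 0.49
clock: 17.95
position: [0.4968, -0.2446, 0.2613]
ee_rot: [0.122, 0.993, -0.0, 0.003]
ft_force: [0.1, 0.5, -0.0]
grip_width: 0.609
t 17.95 pos [ 496.8 -244.6  261.3] shift(cur tool axes) [-44.4 248.7  -8.5] turn [0.005 0.005 1.573] shift in goal axes [248.8  43.9  -8.7] f [ 0.1  0.5 -0. ] w 0.609
t 17.95 pos [ 496.8 -244.6  261.3] shift(cur tool axes) [-44.4 248.7  -8.5] turn [-0.005  0.005 -1.569] shift in goal axes [-248.8  -43.9   -8.7] f [ 0.1  0.5 -0. ] w 0.609
```

View pics/d11.png

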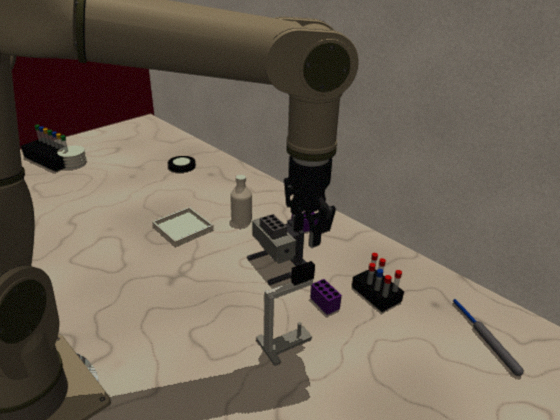

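```bash
python3 -c "
from h import *
print(get_obs()['joint_pos'].round(2))"
```

```text
[-0.48  0.21  1.    1.64 -0.18  1.39  1.86]
```

```bash
python3 -m creep '[[0,0,0,0,10,-5,100],[0,0,-0.12,0,20,-5,100]]'; python3 -c "
from h import *
print(get_obs()['joint_pos'].round(2))"
```

```text
clock: 18.2
position: [0.5018, -0.2146, 0.2666]
ee_rot: [0.063, 0.998, -0.0, -0.001]
ft_force: [0.9, 0.8, 0.2]
grip_width: 0.607
[-0.53  0.18  0.97  1.64 -0.15  1.4   1.9 ]
```

```bash
python3 -m creep '[[0,0,0.14,0,0,0,100],[0,0,0.14,0,0,0,100],[0,0,0.14,0,0,0,100],[0,0,0.14,0,0,0,100],[0,0,0.14,0,0,0,100],[0,0,0.14,0,0,0,100],[0,0,0.14,0,0,0,100],[0,0,0.14,0,0,0,100]]';python3 -m creep '[[0,0,0.14,0,0,0,100],[0,0,0.14,0,0,0,100],[0,0,0.14,0,0,0,100],[0,0,0.14,0,0,0,100],[0,0,0,0,0,0,100]]'; python3 -c "
from h import *
print(get_obs()['joint_pos'].round(2))
goal(626,-30,270,-104.1)"
```

```text
clock: 19.0
position: [0.5024, -0.2132, 0.2664]
ee_rot: [0.585, 0.811, -0.0, -0.001]
ft_force: [-0.0, 1.1, 0.1]
grip_width: 0.609
clock: 19.5
position: [0.5025, -0.2133, 0.2664]
ee_rot: [0.785, 0.619, -0.001, -0.001]
ft_force: [-0.5, 0.6, 0.2]
grip_width: 0.608
[-0.73  0.27  1.25  1.65 -0.26  1.42  0.32]
t 19.5 pos [ 502.5 -213.3  266.4] shift(cur tool axes) [207.   77.5  -3.8] turn [-0.002  0.     0.011] shift in goal axes [207.8  75.1  -3.6] f [-0.5  0.6  0.2] w 0.608
```

```bash
python3 -m creep '[[0,0,0.011,20,8,0,100],[0,0,0,40,15,0,60],[0,0,0,45,17,0,30],[0,0,0,45,17,0,30],[0,0,0,40,14,0,30],[0,0,0,17,6,0,30],[0,0,0,0,0,0,30],[0,0,0,0,0,0,30]]'; python3 - <<'E'
from h import *
goal(626,-30,270,-104.1)
o=get_obs();pose=(o['position'],o['ee_rot']);print(o['joint_pos'].round(2))
p,d=camera("wrist");cv2.imwrite("pics/w12.png",p)
P,u,v=cloud("wrist",d,pose)
def rect(nm,x0,x1,y0,y1,z0,z1):
    k=(P[:,0]>x0)&(P[:,0]<x1)&(P[:,1]>y0)&(P[:,1]<y1)&(P[:,2]>z0)&(P[:,2]<z1)
    r=cv2.minAreaRect((P[k][:,:2]*1000).astype(np.float32));print(nm,k.sum(),np.round(r[0],1),np.round(r[1],1),round(r[2],2),np.median(P[k][:,2])*1000)
rect("adtop",.58,.69,-.11,.07,.134,.15)
rect("rim",.58,.69,-.11,.07,.11,.122)
E
```

```text
clock: 20.3
position: [0.6266, -0.0327, 0.2667]
ee_rot: [0.787, 0.616, -0.001, 0.0]
ft_force: [-0.4, -1.7, -0.5]
grip_width: 0.882
t 20.3 pos [626.6 -32.7 266.7] shift(cur tool axes) [ 2.4 -1.2 -3.3] turn [-0.001  0.001  0.004] shift in goal axes [ 2.4 -1.2 -3.3] f [-0.4 -1.7 -0.5] w 0.882
[-0.79  0.5   1.11  1.42 -0.44  1.49  0.07]
adtop 2948 [627.9 -19.1] [69.7 40. ] 76.08 141.4592076032264
rim 3456 [647.6 -25.5] [129.9  96. ] 76.25 117.4756575050487
```

View pics/w12.png

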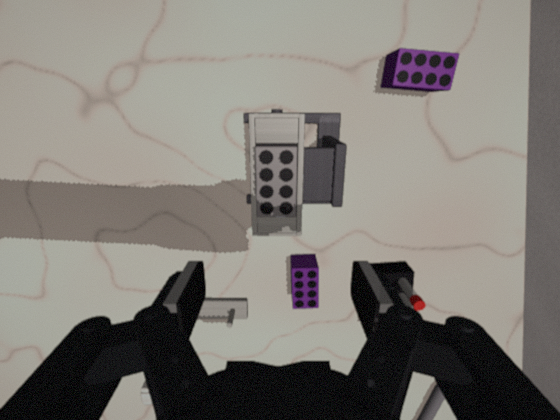

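```bash
python3 - <<'E'
from h import *
goal(627.6,-19.3,125,-104)
d=np.load("scene0.npy")
for n in("scene","side"):
    P,u,v=cloud(n,np.load(n+"0.npy"))
    q=(P[:,:2]-np.array([.6267,-.0202]))@np.array([[.970,.242],[-.242,.970]])
    for a,b in((.029,.04),(.04,.055),(.055,.07),(.07,.09)):
        k=(q[:,0]>a)&(q[:,0]<b)&(abs(q[:,1])<.04)&(P[:,2]>.03);print(n,a,k.sum(),np.percentile(P[k,2],[50,98]) if k.any() else 0)
E
```

```text
t 20.35 pos [626.4 -33.5 267.1] shift(cur tool axes) [ 14.1  -2.3 142. ] turn [-0.  0. -0.] shift in goal axes [ 14.1  -2.3 142.1] f [-0.   0.5  0.4] w 0.884
scene 0.029 129 [0.10482398 0.1106306 ]
scene 0.04 169 [0.10449243 0.10665708]
scene 0.055 174 [0.10956463 0.11236721]
scene 0.07 1006 [0.07301936 0.11078026]
side 0.029 14 [0.10419963 0.10668208]
side 0.04 83 [0.10340664 0.10590742]
side 0.055 271 [0.09287007 0.11112119]
side 0.07 27 [0.0974811  0.11063178]
```

```bash
python3 -m creep '[[0,0,0,7,-1.3,10,70],[0,0,0,7.1,-1,25,75],[0,0,0,0,0,30,75],[0,0,0,0,0,30,75],[0,0,0,0,0,25,75],[0,0,0,0,0,15,75],[0,0,0,0,0,7,75],[0,0,0,0,0,0,75]]'; python3 - <<'E'
from h import *
goal(627.6,-19.3,115,-104)
o=get_obs();pose=(o['position'],o['ee_rot'])
p,d=camera("wrist");cv2.imwrite("pics/w13.png",p);np.save("w13.npy",d)
p,d=camera('side');cv2.imwrite('pics/d13.png',cv2.resize(p[150:320,200:360],None,fx=3.5,fy=3.5))
E
```

```text
clock: 21.15
position: [0.628, -0.0178, 0.1247]
ee_rot: [0.788, 0.616, -0.0, -0.0]
ft_force: [-0.3, -0.7, -0.7]
grip_width: 0.71
t 21.15 pos [628.  -17.8 124.7] shift(cur tool axes) [-1.6 -0.   9.7] turn [-0.001  0.     0.   ] shift in goal axes [-1.6 -0.1  9.7] f [-0.3 -0.7 -0.7] w 0.71
```

View pics/w13.png

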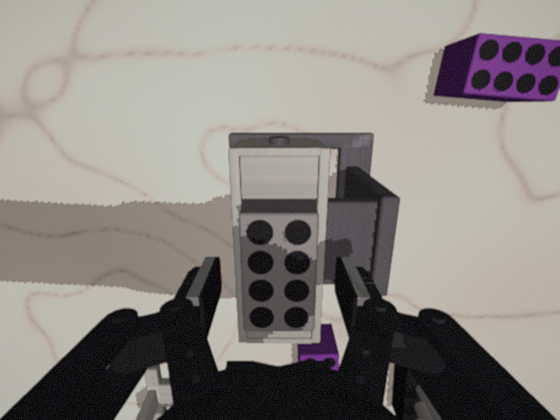

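View pics/d13.png

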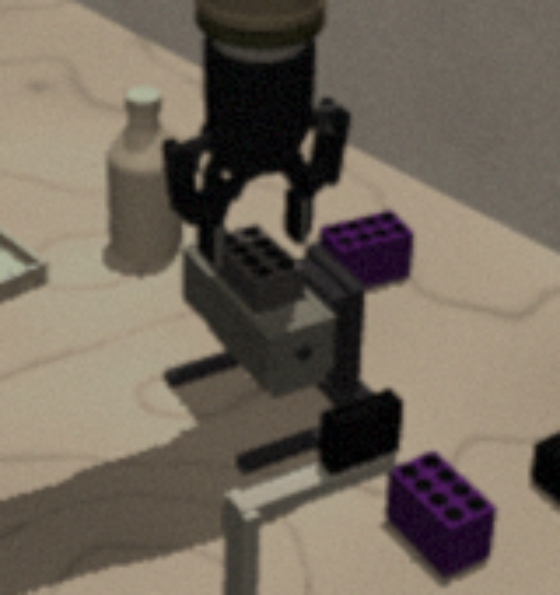

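```bash
python3 - <<'E'
from h import *
o=get_obs();pose=(o['position'],o['ee_rot']);d=np.load("w13.npy")
P,u,v=cloud("wrist",d,pose);L=(P-pose[0])@Rn.from_quat(pose[1]).as_matrix()*1000
I=np.zeros((420,560,3));I[v,u]=L
for vv in range(256,320,8): print(vv,[(uu,*I[vv,uu].round().astype(int)) for uu in (205,210,216,338,343,350)])
E
```

```text
256 [(205, np.int64(12), np.int64(-37), np.int64(-19)), (210, np.int64(11), np.int64(-34), np.int64(-19)), (216, np.int64(11), np.int64(-31), np.int64(-19)), (338, np.int64(11), np.int64(31), np.int64(-18)), (343, np.int64(11), np.int64(33), np.int64(-19)), (350, np.int64(11), np.int64(37), np.int64(-18))]
264 [(205, np.int64(11), np.int64(-35), np.int64(-27)), (210, np.int64(12), np.int64(-32), np.int64(-27)), (216, np.int64(10), np.int64(-30), np.int64(-24)), (338, np.int64(8), np.int64(30), np.int64(-21)), (343, np.int64(11), np.int64(31), np.int64(-27)), (350, np.int64(11), np.int64(35), np.int64(-27))]
272 [(205, np.int64(11), np.int64(-33), np.int64(-34)), (210, np.int64(11), np.int64(-31), np.int64(-33)), (216, np.int64(6), np.int64(-30), np.int64(-25)), (338, np.int64(5), np.int64(30), np.int64(-23)), (343, np.int64(11), np.int64(30), np.int64(-33)), (350, np.int64(12), np.int64(33), np.int64(-35))]
280 [(205, np.int64(11), np.int64(-32), np.int64(-41)), (210, np.int64(9), np.int64(-30), np.int64(-37)), (216, np.int64(3), np.int64(-30), np.int64(-28)), (338, np.int64(1), np.i
[... 651 characters left out ...]
(0), np.int64(30), np.int64(-36)), (350, np.int64(8), np.int64(30), np.int64(-48))]
304 [(205, np.int64(6), np.int64(-30), np.int64(-50)), (210, np.int64(-1), np.int64(-30), np.int64(-42)), (216, np.int64(-9), np.int64(-30), np.int64(-30)), (338, np.int64(-10), np.int64(30), np.int64(-28)), (343, np.int64(-3), np.int64(30), np.int64(-38)), (350, np.int64(5), np.int64(30), np.int64(-49))]
312 [(205, np.int64(1), np.int64(-30), np.int64(-49)), (210, np.int64(-4), np.int64(-30), np.int64(-43)), (216, np.int64(-136), np.int64(-70), np.int64(125)), (338, np.int64(-136), np.int64(68), np.int64(125)), (343, np.int64(-6), np.int64(30), np.int64(-40)), (350, np.int64(2), np.int64(30), np.int64(-50))]
```

```bash
python3 -m creep '[[0,0,0,-1,0,8,75],[0,0,0,0,0,6,75],[0,0,0,0,0,1.5,75],[0,0,0,0,0,0,75],[0,0,0,0,0,0,110],[0,0,0,0,0,0,130],[0,0,0,0,0,0,170],[0,0,0,0,0,0,200]]' 60;python3 -m creep '[[0,0,0,0,0,0,255],[0,0,0,0,0,0,255],[0,0,0,0,0,0,255]]'; python3 - <<'E'
from h import *
goal(627.6,-19.3,109.5,-104)
p,d=camera('side');cv2.imwrite('pics/d14.png',cv2.resize(p[150:320,200:360],None,fx=3.5,fy=3.5))
E
```

```text
clock: 22.05
position: [0.6282, -0.0186, 0.1097]
ee_rot: [0.788, 0.616, 0.0, 0.0]
ft_force: [0.7, -0.2, 1.0]
grip_width: 0.456
clock: 22.35
position: [0.6282, -0.0186, 0.1097]
ee_rot: [0.788, 0.616, 0.0, 0.0]
ft_force: [-0.1, 0.3, 2.9]
grip_width: 0.455
t 22.35 pos [628.2 -18.6 109.7] shift(cur tool axes) [-0.8 -0.4  0.2] turn [ 0. -0.  0.] shift in goal axes [-0.8 -0.4  0.2] f [-0.1  0.3  2.9] w 0.455
```

View pics/d14.png

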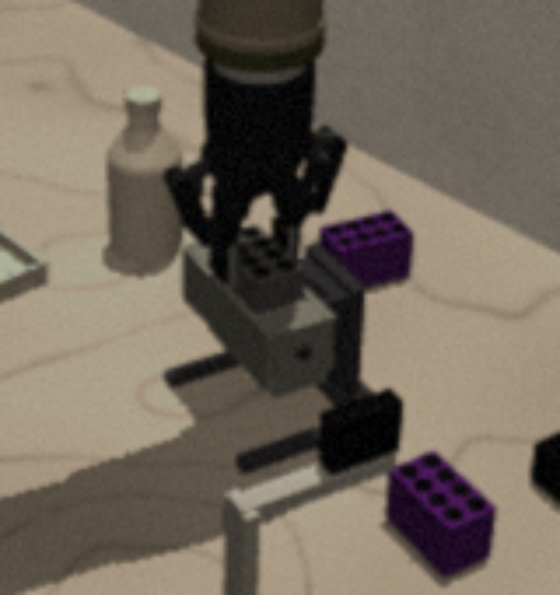

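```bash
python3 -m creep '[[0,0,0,0,0,-1,255],[0,0,0,0,0,-2,255],[0,0,0,0,0,-3,255],[0,0,0,0,0,-3,255],[0,0,0,0,0,0,255]]' 60;python3 -m creep '[[0,0,0,0,0,-3,255],[0,0,0,0,0,-4,255],[0,0,0,0,0,-4,255],[0,0,0,0,0,-5,255],[0,0,0,0,0,-6,255],[0,0,0,0,0,-8,255],[0,0,0,0,0,-10,255],[0,0,0,0,0,-10,255]]'; python3 -m creep '[[0,0,0,0,0,-12,255],[0,0,0,0,0,-12,255],[0,0,0,0,0,0,255]]'; python3 - <<'E'
from h import *
goal(553.5,285.8,190,-92.5)
print(get_obs()['joint_pos'].round(2))
p,d=camera('side');cv2.imwrite('pics/d15.png',cv2.resize(p[100:320,150:360],None,fx=2.7,fy=2.7))
E
```

```text
clock: 22.9
position: [0.6274, -0.0183, 0.1185]
ee_rot: [0.788, 0.616, -0.0, -0.001]
ft_force: [-3.7, 0.9, -4.2]
grip_width: 0.451
clock: 23.7
position: [0.6282, -0.0186, 0.1696]
ee_rot: [0.788, 0.616, 0.0, 0.0]
ft_force: [0.6, -0.5, -1.7]
grip_width: 0.452
clock: 24.0
position: [0.629, -0.0188, 0.1946]
ee_rot: [0.788, 0.616, 0.001, 0.001]
ft_force: [-0.3, -0.4, -2.1]
grip_width: 0.451
t 24.0 pos [629.  -18.8 194.6] shift(cur tool axes) [ 277.4 -146.8    4.5] turn [ 0.003 -0.001 -0.2  ] shift in goal axes [301.1 -88.7   4.6] f [-0.3 -0.4 -2.1] w 0.451
[-0.8   0.54  1.07  1.53 -0.49  1.35  0.07]
```

View pics/d15.png

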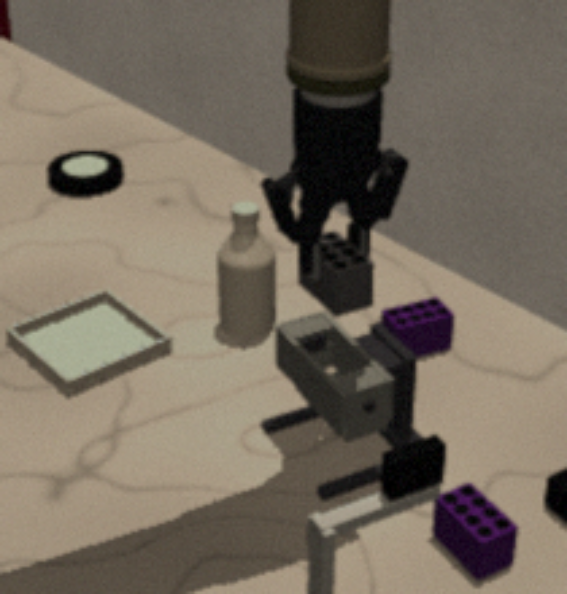

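```bash
python3 -m creep '[[0,0,0,15,-8,0,255],[0,0,0,30,-16,0,255],[0,0,0,40,-21,0,255],[0,0,0,42,-22,0,255],[0,0,0,42,-22,0,255],[0,0,0,40,-21,0,255],[0,0,0,35,-19,0,255],[0,0,0,22,-12,0,255]]';python3 -m creep '[[0,0,-0.05,11,-6,0,255],[0,0,-0.08,0,0,0,255],[0,0,-0.07,0,0,0,255],[0,0,0,0,0,0,255]]'; python3 - <<'E'
from h import *
o=get_obs();pose=(o['position'],o['ee_rot']);goal(553.5,285.8,60,-92.5)
p,d=camera("wrist");cv2.imwrite("pics/w16.png",p)
E
```

```text
clock: 24.85
position: [0.5537, 0.2777, 0.1916]
ee_rot: [0.787, 0.617, -0.0, -0.001]
ft_force: [-0.3, 0.6, -1.0]
grip_width: 0.46
clock: 25.25
position: [0.5527, 0.2843, 0.1924]
ee_rot: [0.722, 0.692, -0.0, 0.0]
ft_force: [0.5, 0.2, -2.9]
grip_width: 0.455
t 25.25 pos [552.7 284.3 192.4] shift(cur tool axes) [  1.5   0.8 132.4] turn [-0.     0.     0.001] shift in goal axes [  1.5   0.8 132.4] f [ 0.5  0.2 -2.9] w 0.455
```

View pics/w16.png

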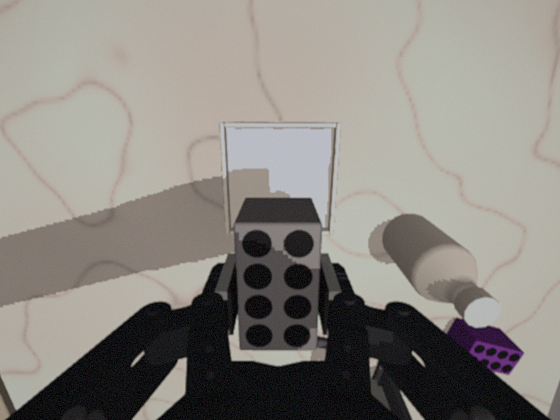

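```bash
python3 -m creep '[[0,0,0,0,0,15,255],[0,0,0,0,0,30,255],[0,0,0,0,0,30,255],[0,0,0,0,0,30,255],[0,0,0,0,0,25,255],[0,0,0,0,0,18,255],[0,0,0,0,0,10,255],[0,0,0,0,0,5,255]]';python3 -m creep '[[0,0,0,0,0,3,255],[0,0,0,0,0,1,255],[0,0,0,0,0,1,255],[0,0,0,0,0,0.7,255],[0,0,0,0,0,0.5,255],[0,0,0,0,0,0,255]]'
```

```text
clock: 26.1
position: [0.5523, 0.2854, 0.0287]
ee_rot: [0.723, 0.691, -0.0, 0.0]
ft_force: [0.1, -0.7, -1.8]
grip_width: 0.454
clock: 26.7
position: [0.5524, 0.2858, 0.0235]
ee_rot: [0.722, 0.691, 0.0, -0.0]
ft_force: [-0.2, -0.8, -2.0]
grip_width: 0.455
```

```bash
python3 -m creep '[[0,0,0,0,0,1,255],[0,0,0,0,0,1,255],[0,0,0,0,0,1,255],[0,0,0,0,0,0.7,255],[0,0,0,0,0,0.3,255],[0,0,0,0,0,0,255]]'; python3 -m creep '[[0,0,0,0,0,0.6,255],[0,0,0,0,0,0,255]]'
```

```text
clock: 27.3
position: [0.5523, 0.2857, 0.0194]
ee_rot: [0.722, 0.691, 0.0, -0.0]
ft_force: [-0.3, -0.5, -0.7]
grip_width: 0.456
clock: 27.5
position: [0.5524, 0.2856, 0.0192]
ee_rot: [0.723, 0.691, 0.0, -0.0]
ft_force: [-2.5, -2.1, 4.3]
grip_width: 0.454
```

```bash
python3 -m creep '[[0,0,0,0,0,0,130],[0,0,0,0,0,0,120],[0,0,0,0,0,0,100],[0,0,0,0,0,0,90],[0,0,0,0,0,0,90],[0,0,0,0,0,-10,90]]' 30;python3 -m creep '[[0,0,0,0,0,-20,90],[0,0,0,0,0,-30,90],[0,0,0,0,0,-40,90],[0,0,0,0,0,-40,90],[0,0,0,0,0,-30,90],[0,0,0,0,0,0,90],[0,0,0,0,0,0,90]]'; python3 - <<'E'
from h import *
for n in ("scene","side","wrist"):
    o=get_obs();pose=(o['position'],o['ee_rot'])
    p,d=camera(n);cv2.imwrite(f'pics/{n}17.png',p)
    P,u,v=cloud(n,d,pose)
    for nm,b in (("adapter top",(.5,.61,.23,.34,.04,.06)),("handle",(.44,.56,-.3,-.19,.2,.212)),("tray",(.46,.64,.2,.38,.015,.025)),("rack",(.68,.8,-.35,-.2,.03,.1)),("bottle",(.64,.8,.15,.25,.03,.1))):
        k=(P[:,0]>b[0])&(P[:,0]<b[1])&(P[:,1]>b[2])&(P[:,1]<b[3])&(P[:,2]>b[4])&(P[:,2]<b[5])
        if k.sum()>20:
            r=cv2.minAreaRect((P[k][:,:2]*1000).astype(np.float32));print(n,nm,k.sum(),np.round(r[0],1),np.round(r[1],1),round(r[2],1),(np.percentile(P[k][:,2],[10,50,90])*1000).round(1))
print(get_obs()['clock'])
E
```

```text
clock: 28.1
position: [0.5516, 0.2854, 0.028]
ee_rot: [0.723, 0.691, -0.001, -0.0]
ft_force: [-0.2, -0.4, 0.6]
grip_width: 0.645
clock: 28.8
position: [0.5526, 0.2858, 0.1896]
ee_rot: [0.723, 0.691, 0.001, -0.0]
ft_force: [-0.2, 1.2, -0.3]
grip_width: 0.646
scene adapter top 371 [551.8 283. ] [73.2 44.2] 89.0 [43.4 51.6 53.8]
scene handle 171 [ 496.8 -243.3] [15.6 48.8] 75.8 [203.4 207.1 208.3]
scene tray 410 [553.3 285.9] [133.5 133.5] 87.7 [16.1 19.7 22.5]
scene rack 2948 [ 743.5 -273.7] [110.2  72.1] 80.7 [34.  36.7 92.5]
scene bottle 796 [720.3 193.4] [63.2 39.6] 37.4 [38.2 68.4 95.5]
side adapter top 249 [548.9 283.4] [76.  43.9] 86.2 [44.2 50.  52.3]
side handle 168 [ 495.1 -242.1] [17.8 49. ] 75.5 [201.9 205.6 207.2]
side tray 303 [553.2 287. ] [135.  134.2] 87.1 [15.9 18.5 21.6]
side rack 1194 [ 742.1 -273.4] [112.8  71.5] 79.5 [33.2 42.7 91.4]
side bottle 454 [699.9 195.9] [40.9 63.8] 45.5 [37.3 67.9 94.8]
wrist adapter top 2600 [552.2 284. ] [70.4 40. ] 87.3 [48.6 49.7 50.6]
wrist tray 2149 [554.6 286.5] [130.1 130.3] 87.2 [16.7 18.2 19.2]
wrist bottle 3035 [706.  211.7] [62.9 48. ] 47.7 [41.4 77.6 97.2]
28.95
```

View pics/side17.png

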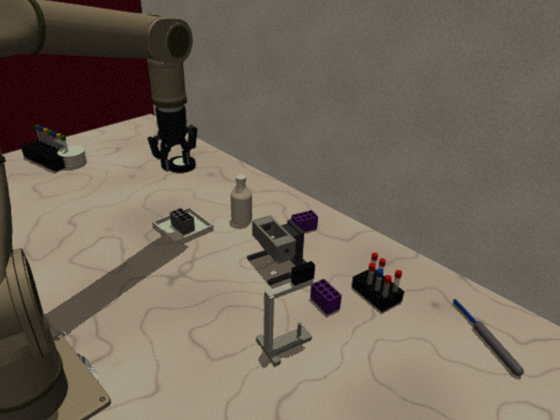

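View pics/scene17.png

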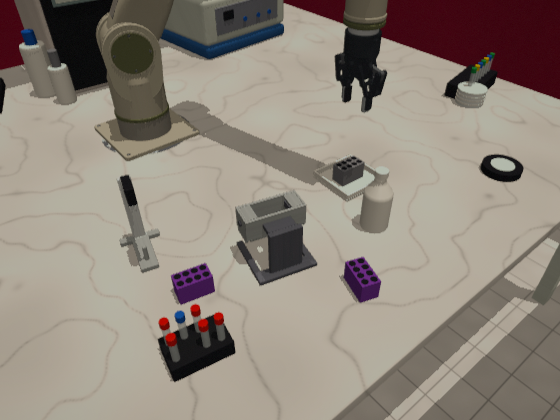

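The pictures show the adapter upright in the tray at scene (348,170), the tool standing at scene (135,215), and the bottle and rack where they were. Nothing is touching the gripper, so I'm handing in.

```bash
python3 -c "
from workcell import *
print(hand_in())"
```

```text
the job is handed in; nothing more can be done
None
```

The job is done and handed in at about 29 s; no verdict is reported.

- **Knockout:** I felt along the underside with about 7 N. The rod dropped into the hole about 13 mm to the −y side of the middle. I pushed the adapter up 26 mm, and it stayed at that height.
- **Tool:** I stood it back upright on the open bench near (0.496, −0.243). That is well clear of the cradle.
- **Adapter:** I pulled it out and set it down softly, with about 4 N at contact. It stands level in the middle of the tray, with its top 50–52 mm above the bench.
- **Other things:** The bottle and rack read within about 1 to 3 mm of where they started, which is within measurement noise. The tray read about 1 mm from its start, and the purple look-alikes looked unmoved in the pictures.

**What failed or disagreed:**
- My first close on the tool's handle shut on air. The fingertips stood about 10 mm behind the TCP, not the stated 25 mm ahead of it. I measured this in the camera views, went lower and gripped again.
- The cameras differ by about 1 to 3 mm among themselves, and the bottle's fitted centre varies more from view to view because each sees only one side.

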